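# Tip the finished mould inserts down to the lip end of the tray

### The job

Pull the black prop out from under the lip of the tipping tray and stand it clear on the bench. Then push the lip down until the tray sits firmly on the stop hidden beneath it, pressing with 10 to 20 N and never 25 N or more, and hold it there until both polished inserts have slid down to the lip end. Ease the tray back up under control until it is level again, without letting it spring back, touching the inserts or disturbing the jar, tub and file.

Things in the scene. Friction and masses are not known exactly. Their poses are not given: they have to be found in the camera images.
- stand: grey steel stand fixed to the bench, carrying the tray: base plate 90 x 190 x 6 mm, two uprights 129 mm high at y = +-82 mm. Origin on the bench under the hinge; x points level from the tray's heel to its lip, z up. Hinge axis along y, 115 mm above the bench. Unmeasured: a loose steel stop block with a rubber face, 32 x 60 x 64 mm, standing on the bench under the tray between hinge and lip
- tray: aluminium tray, two lanes, hinged in its middle, level at rest. Origin on the hinge axis, mid-width, on the floor's face, 115 mm above the bench; x points to the lip, z up. Floor 4 mm thick, x = -140 to +120 mm, 140 mm wide; walls 18 mm high, 4 mm thick all round; a 14 mm wall parts the lanes. Beyond the end wall a flat lip, 100 mm wide, 4 mm thick, goes on in the floor's plane to x = +180 mm
- tray_lip (a point): the place to push: upper face of the lip, 158 mm from the hinge along the tray's x, mid-width, 115 mm above the bench when level. Pushing it down tips the tray against a spring (2 to 7 N here; springs back if let go) until it meets the stop block, at 20 to 32 degrees, 32 to 60 mm above the bench: it differs each time and must be felt; the force there rises by about 20 N per mm
- lip_end (a point): middle of the inner face of the tray's end wall at the lip end, on the floor, 116 mm from the hinge along the tray's x: the inserts are to slide up to this wall. They start to slide once the tray is tipped 11 to 16 degrees, and stay put when it comes level again
- prop: black plastic stepped prop, 300 g, 26 mm thick (y), on the bench under the lip so the tray cannot tip. Origin under the centre of its tall part: 50 mm long (x), 130 mm high, just beyond the lip, to be grasped across y from above. Its low step, 104 mm high, runs from x = -25 to -62 mm under the lip, 7 mm play. x points away from the tray: draw it out that way by 50 mm or more, raised 4 mm at most
- round_insert: round polished steel mould insert, 36 mm across, 14 mm high, lying in one lane near the heel end. Origin at the centre of its underside. At the lip end of the lane it rests at tray x = about +98 mm
- square_insert: square polished steel mould insert, 34 x 34 x 14 mm, lying in the other lane near the heel end. Origin at the centre of its underside. At the lip end of the lane it rests at tray x = about +92 to +99 mm
- compound_jar: bystander: white jar of polishing compound with black cap, 52 mm across, 60 mm high, beside the tray. Origin at the centre of its underside
- rinse_tub: bystander: open white plastic tub 100 x 75 x 50 mm beside the tray. Origin at the centre of its underside
- bench_file: bystander: small file with wooden handle, 170 mm long, lying on the bench behind the heel of the tray. Origin on the bench in mid-length
Mind the look-alikes: they are no part of the job. What is shaped like the prop but green is not meant. Leave any orange look-alike of the square_insert alone.

How it is judged:
By the outcome, as a careful person would: the job done as asked, in the order asked, and still so for the second after the job is handed in, with the robot touching nothing.
It also fails if it takes over 62 s, if anything falls off the work surface, if the arm or the gripper's body presses on something with over 40 N, if the wrist force passes 120 N, or if a joint passes its speed limit or range.

### The arm

A 7-joint arm with a two-finger parallel gripper is mounted at the origin on the work surface. World frame = base frame: x ahead of the robot, y to its left, z up, the work surface at z = 0. Lengths are in m, angles in rad, forces in N, time in s.
With the tool pointing down it reaches from about 0.425 to 0.95 m from the base axis. Payload 4.7 kg.
Tool frame: the origin (TCP) lies on the mounting face of the last link; the fingertips stand bot.tip_reach ahead of it and the grasp point (between the pads) lies 164 mm ahead of it (bot.tip_reach is the distance from the TCP to the fingertips, in m); z points along the fingers, y is the line along which they close (so a half turn about z gives the same grasp; the last joint's range is limited). The gripper opens to 87 mm and grips with 3 to 60 N. Pads are 19 mm wide; open, the fingers measure 117 mm over their backs; the gripper's body (75 mm by 190 mm) begins 51 mm behind the grasp point.
Start: joints at [1.231, 0.469, -0.049, 1.532, 0.024, 1.141, -0.082], TCP at [0.206, -0.643, 0.405] pointing down, gripper open.
Joint ranges: [-2.59, 2.59], [-0.33, 1.99], [-1.39, 1.29], [0.1, 2.45], [-1.04, 4.18], [0.21, 1.99], [-2.66, 2.66]. Speed limits (rad/s): [2.57, 2.57, 3.14, 3.14, 3.14, 3.14, 3.14].

### API

Orientations are given as a unit quaternion [w, x, y, z].
In Python, from station import bot gives the robot as it stands. The module is installed in compiled form; this text tells all that it offers.
- The arm moves only by the shell command python3 -m creep 'ROWS'. ROWS is JSON, a list of rows, each an object with "twist": the turn, a rotation vector about the world's x, y, z in rad, a list of three; "travel": the shift along the world's x, y, z in mm, a list of three; "hand": the finger opening in mm, from 0 to 87. In form: [{"twist": [wx, wy, wz], "travel": [x, y, z], "hand": hand}, ...]. A call has 1 to 12 rows; each row is the pose to reach, as a shift and turn from the pose commanded when the call began; what a row does not reach only later rows make up. A row lasts 1/10 s, in which the tool goes at most 50 mm and 8.59 degrees, less where a joint would pass 70% of its speed; a pose out of reach is approached as far as the arm can. A call with a gripper value outside its range is refused whole. The fingers move at their own pace and stop on an object; the grip force is fixed at half the most. Time passes only in rows, so rows that repeat a pose let the fingers close. It gives the time, the measured TCP pose, the force, the opening and the grip force at its end, in the units of the state.
- bot.state(): the state, without advancing time (a new reading comes with each control period).
- bot.get_image(name): name is "scene" or "top" or "wrist"; returns the picture (400x640x3 uint8, red, green, blue); there is no depth.
- bot.camera_info(name): a dict with "fov_y" (degrees; the focal length in pixels is half the picture's height over the tangent of half this angle, whatever the lens; pixels are square), "cx", "cy" (the principal point, pixels), "rvec" (rotation vector, rad) and "tvec" (3), from world to camera coordinates, as OpenCV has them; the wrist camera has in their place "hand_eye" (4x4, takes a point from camera to tool coordinates, whose origin is the TCP and whose axes are the flange's). Camera axes: x right, y down, z forward; pixel columns grow to the right and rows downward; lengths in m; the calibration is good to about 2 mm. A picture is of the moment at which its call begins: read the wrist's pose just before it. camera_info takes no time and is no camera call.
- bot.job_done(): hands the job in; it is judged then, once.
The state is a dict: "clock": time; "joint_positions": joint angles; "qd": joint speeds; "effort": joint torques, N m; "tcp_pos": TCP position; "orientation": TCP orientation; "contact_force": force on the tool from outside, world axes, zero at the start; "torque": the same for the moment, N m; "finger_gap": finger opening in m; "grasp_force": force on a finger pad.
Only numpy, scipy, OpenCV 4.12 (cv2) and the standard library are available. Lean on these libraries where they do the work, as an engineer would, in place of code of your own. Each camera call takes 0.05 s, during which the arm holds its last target. There are 200 camera calls.

## Working session

There is one attempt and no reset: what is moved stays moved. The work goes in short steps, Python scripts to look and compute and a shell command to move; the robot and the scene stay as the last step left them, time stands still between calls to the robot, and variables do not carry over. Pictures are saved under pics/ and viewed, at most 10 in all, crops included, and the job is handed in when it is done.

```bash
mkdir -p pics
python3 - <<'E'
from station import bot
import cv2
s=bot.state();print({k:s[k] for k in('clock','tcp_pos','orientation','contact_force','finger_gap')},bot.tip_reach)
for n in('scene','top'):
    cv2.imwrite(f'pics/{n}0.png',bot.get_image(n)[:,:,::-1]);print(bot.camera_info(n))
print(bot.camera_info('wrist'))
E
```

```text
{'clock': 0.0, 'tcp_pos': array([ 0.20638831, -0.64242208,  0.4036978 ]), 'orientation': array([-9.36867164e-04,  9.87943748e-01,  1.54810333e-01, -1.82478805e-04]), 'contact_force': array([-0.38735516, -0.59788363, -0.16324428]), 'finger_gap': 0.0867301429794514} 0.1822
{'fov_y': 49.51665119384438, 'cx': 313.3135484002582, 'cy': 202.40735715981916, 'rvec': array([ 1.15405981,  2.53519246, -0.76656848]), 'tvec': array([ 0.29671155, -0.35509203,  1.12230905])}
{'fov_y': 52.2700046917963, 'cx': 322.058070008181, 'cy': 200.42027951866277, 'rvec': array([ 2.13710061, -2.12234218,  0.09730417]), 'tvec': array([0.10611246, 0.58453799, 0.71984821])}
{'fov_y': 71.18308350935843, 'cx': 323.98296445750356, 'cy': 199.29504301062278, 'hand_eye': array([[-1.08456855e-03, -9.64682993e-01, -2.63411363e-01,
         7.13946650e-02],
       [ 9.99999056e-01, -8.24149741e-04, -1.09913364e-03,
        -1.04855746e-03],
       [ 8.43225121e-04, -2.63412306e-01,  9.64682977e-01,
         2.09097746e-02],
       [ 0.00000000e+00,  0.00000000e+00,  0.00000000e+00,
         1.00000000e+00]])}
```

View pics/scene0.png

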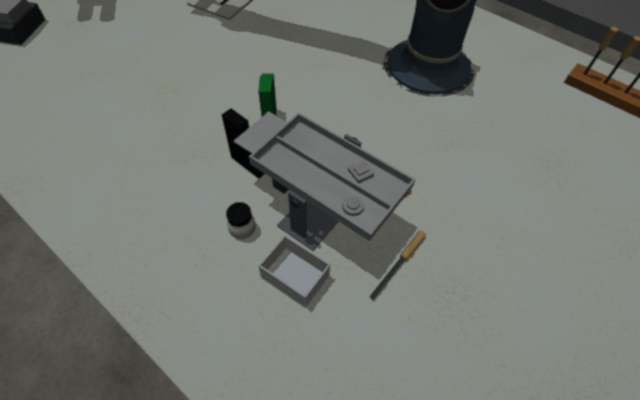

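View pics/top0.png

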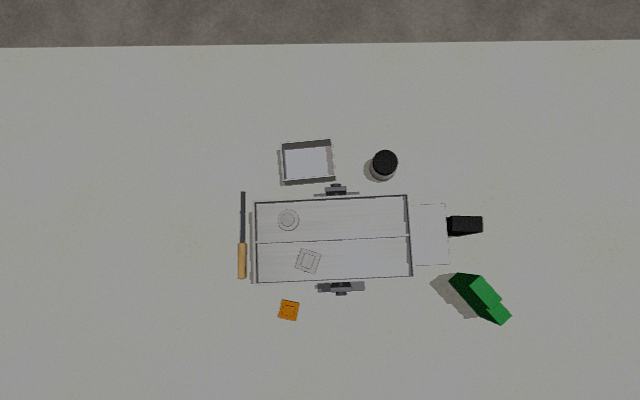

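The top view shows the black prop at (465,225), at the lip end of the tray. The look-alikes are the green prop at (480,298) and the orange square at (289,310). The inserts are round at (288,219) and square at (308,261). The jar is at (384,164), the tub at (307,161) and the file at (242,235). The scene view shows the black prop at (236,135) and the green one at (267,93). I'll take the black prop and check it in a close crop of both views.

```bash
cat > h.py <<'E'
import numpy as np,cv2
from station import bot
from scipy.spatial.transform import Rotation as R
def cam(n,s=None):
    i=bot.camera_info(n);f=200/np.tan(np.radians(i['fov_y']/2))
    K=np.array([[f,0,i['cx']],[0,f,i['cy']],[0,0,1]])
    if n!='wrist': M=cv2.Rodrigues(i['rvec'])[0];t=i['tvec']
    else:
        q=s['orientation'];T=np.eye(4);T[:3,:3]=R.from_quat(np.r_[q[1:],q[0]]).as_matrix();T[:3,3]=s['tcp_pos']
        W=np.linalg.inv(T@i['hand_eye']);M=W[:3,:3];t=W[:3,3]
    return K,M,t
def back(c,uv,z):
    K,M,t=c;o=-M.T@t;d=M.T@np.linalg.solve(K,np.r_[uv,1]);return o+d*(z-o[2])/d[2]
def proj(c,p):
    K,M,t=c;q=K@(M@np.asarray(p)+t);return q[:2]/q[2]
def tri(c1,a,c2,b):
    P=[K@np.c_[M,t] for K,M,t in(c1,c2)]
    x=cv2.triangulatePoints(P[0],P[1],np.array(a,float).reshape(2,1),np.array(b,float).reshape(2,1))[:,0];return x[:3]/x[3]
E
python3 - <<'E'
import cv2,numpy as np
from h import *
np.set_printoptions(precision=4,suppress=True)
a=cv2.resize(cv2.imread('pics/top0.png')[190:290,395:495],(400,400),interpolation=cv2.INTER_CUBIC)
b=cv2.resize(cv2.imread('pics/scene0.png')[90:190,210:310],(400,400),interpolation=cv2.INTER_CUBIC)
cv2.imwrite('pics/c1.png',np.minimum(np.hstack([a,b]).astype(float)*1.7,255))
t=cam('top')
for n,uv,z in [('prop',(465,225),.13),('heel-l',(256,203),.133),('heel-r',(257,283),.133),('lipT',(407,196),.133),('lipB',(412,276),.133),('lipc1',(446,204),.115),('lipc2',(449,265),.115),('jar',(384,160),.06),('tub',(308,160),.05),('file',(242,235),.01),('green',(480,298),.1)]: print(n,back(t,uv,z))
E
```

```text
prop [ 0.5326 -0.1251  0.13  ]
heel-l [0.5666 0.2154 0.133 ]
heel-r [0.4366 0.2096 0.133 ]
lipT [ 0.5792 -0.0327  0.133 ]
lipB [ 0.4507 -0.0382  0.133 ]
lipc1 [ 0.5686 -0.0998  0.115 ]
lipc2 [ 0.4683 -0.1015  0.115 ]
jar [ 0.6568 -0.0039  0.06  ]
tub [0.6593 0.137  0.05  ]
file [0.5198 0.2668 0.01  ]
green [ 0.415 -0.154  0.1  ][ WARN:0@0.188] global loadsave.cpp:1063 imwrite_ Unsupported depth image for selected encoder is fallbacked to CV_8U.
```

View pics/c1.png

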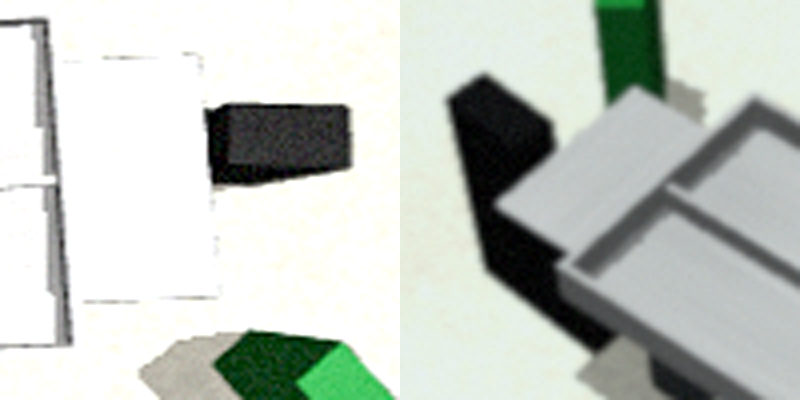

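The crop confirms the choice. On the left (top view), the black prop's tall part spans about px (452–482, 216–231), just beyond the lip, and the green one is separate. On the right (scene view), the same top face has corners at (222,114), (231,108) and (248,120). Next I'll triangulate it.

```bash
python3 - <<'E'
from h import *
np.set_printoptions(precision=4,suppress=True)
t,s=cam('top'),cam('scene')
for a,b in [((482.5,231.2),(231.5,108.5)),((482.5,216.2),(222,114.5)),((452,230.8),(248,120.5))]: print(tri(t,a,s,b))
for a in [(452,216.2),(482.5,216.2),(482.5,231.2),(452,230.8)]: print(back(t,a,.13))
# lip far corners
print(tri(t,(395+198/4,190+55/4),s,(210+97/4,90+204/4)))
E
python3 -m creep '[{"twist":[0,0,0.14],"travel":[50,80,0],"hand":60},{"twist":[0,0,0.28],"travel":[80,125,0],"hand":60},{"twist":[0,0,0.42],"travel":[105,165,0],"hand":60},{"twist":[0,0,0.56],"travel":[130,205,0],"hand":60},{"twist":[0,0,0.7],"travel":[155,245,0],"hand":60},{"twist":[0,0,0.84],"travel":[180,285,0],"hand":60},{"twist":[0,0,0.98],"travel":[205,325,0],"hand":60},{"twist":[0,0,1.12],"travel":[230,365,0],"hand":60},{"twist":[0,0,1.26],"travel":[255,405,0],"hand":60},{"twist":[0,0,1.314],"travel":[280,445,0],"hand":60},{"twist":[0,0,1.314],"travel":[305,485,0],"hand":60},{"twist":[0,0,1.314],"travel":[325,515,0],"hand":60}]'
```

```text
[ 0.523  -0.1535  0.1268]
[ 0.5471 -0.1541  0.1282]
[ 0.5238 -0.1056  0.1265]
[ 0.5468 -0.1049  0.13  ]
[ 0.5471 -0.1535  0.13  ]
[ 0.5228 -0.1525  0.13  ]
[ 0.5231 -0.1041  0.13  ]
[ 0.5697 -0.0985  0.112 ]
clock: 1.3
tcp_pos: [0.527, -0.1335, 0.4046]
orientation: [-0.0, 0.688, 0.726, -0.0]
contact_force: [0.9, 0.2, 0.6]
finger_gap: 0.0597
grasp_force: 0.0
```

Run:
```python
from h import *
import json
s=bot.state();cv2.imwrite('pics/w1.png',bot.get_image('wrist')[:,:,::-1]*1)
json.dump({k:list(map(float,s[k])) for k in('tcp_pos','orientation')},open('w1.json','w'));print(s['tcp_pos'],s['orientation'])
```

```text
[ 0.52701208 -0.1335242   0.4045954 ] [-6.82803659e-05  6.87930568e-01  7.25776471e-01 -2.07090571e-04]
```

View pics/w1.png

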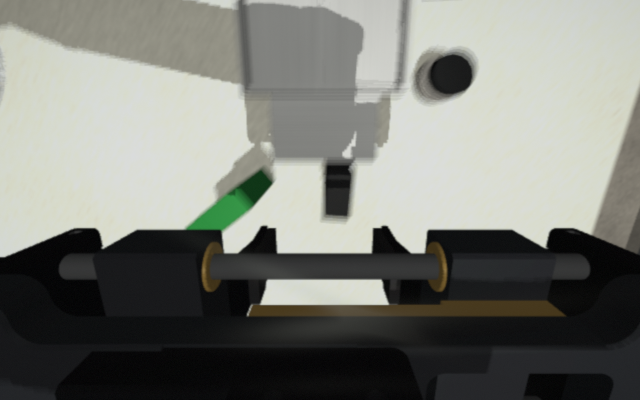

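The wrist view shows the prop's top face at about (327,188)–(350,188)–(348,217)–(325,215). The lip edge is at v≈158, the jar at (450,75) and the green prop at (235,200).

Run:
```python
from h import *
import json
np.set_printoptions(precision=4,suppress=True)
s=json.load(open('w1.json'));w=cam('wrist',s);t=cam('top')
# zoom
a=cv2.imread('pics/w1.png')[60:240,230:410];a=np.clip(a.astype(float)*1.6+20,0,255).astype(np.uint8)
cv2.imwrite('pics/w1c.png',cv2.resize(a,(600,600),interpolation=cv2.INTER_CUBIC))
for a,b in [((327,188),(452,230.8)),((350,188),(452,216.2)),((348,217),(482.5,216.2)),((325,215),(482.5,231.2))]: print(back(w,a,.13),tri(w,a,t,b))
```

```text
[ 0.528  -0.1188  0.13  ] [ 0.5367 -0.1692 -0.106 ]
[ 0.5494 -0.1177  0.13  ] [ 0.5739 -0.175  -0.1278]
[ 0.5497 -0.1462  0.13  ] [0.478  0.0818 0.8128]
[ 0.5276 -0.1453  0.13  ] [ 0.5281 -0.1767  0.0527]
```

View pics/w1c.png

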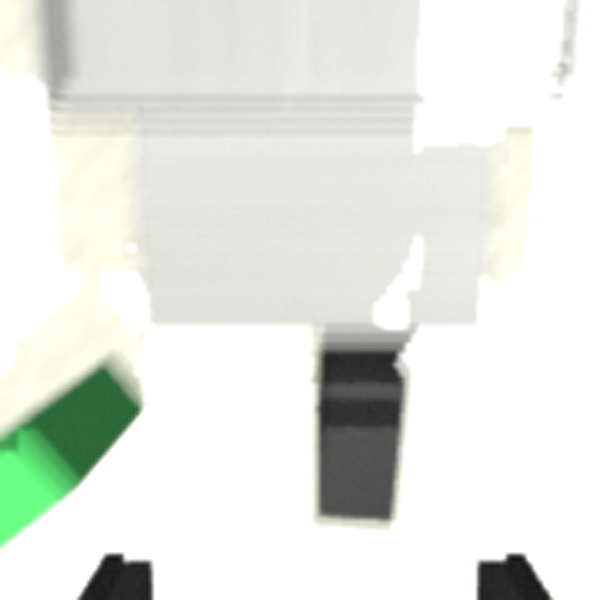

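The image is blurred because the arm was still settling, so it only gives x (≈0.537) and yaw (aligned). I'll go down partway, let the arm settle and look again.

```bash
python3 -m creep '[{"twist":[0,0,0],"travel":[5,-2,-35],"hand":60},{"twist":[0,0,0],"travel":[5,-2,-65],"hand":60},{"twist":[0,0,0],"travel":[5,-2,-65],"hand":60},{"twist":[0,0,0],"travel":[5,-2,-65],"hand":60},{"twist":[0,0,0],"travel":[5,-2,-65],"hand":60},{"twist":[0,0,0],"travel":[5,-2,-65],"hand":60}]'
python3 - <<'E'
from h import *
import json
s=bot.state();a=bot.get_image('wrist')[:,:,::-1]
json.dump({k:list(map(float,s[k])) for k in('tcp_pos','orientation')},open('w2.json','w'));print(s['tcp_pos'],s['orientation'],abs(s['qd']).max())
a=a[60:260,210:450];a=np.clip(a.astype(float)*1.6+20,0,255).astype(np.uint8)
cv2.imwrite('pics/w2c.png',cv2.resize(a,(720,600),interpolation=cv2.INTER_CUBIC))
E
```

```text
clock: 1.95
tcp_pos: [0.532, -0.1374, 0.3414]
orientation: [0.001, 0.688, 0.726, 0.001]
contact_force: [0.0, -1.0, 0.1]
finger_gap: 0.0601
grasp_force: 0.0
[ 0.53199343 -0.13740325  0.34143331] [1.36204597e-03 6.87937199e-01 7.25768583e-01 7.20478623e-04] 0.007257363771202742
```

View pics/w2c.png

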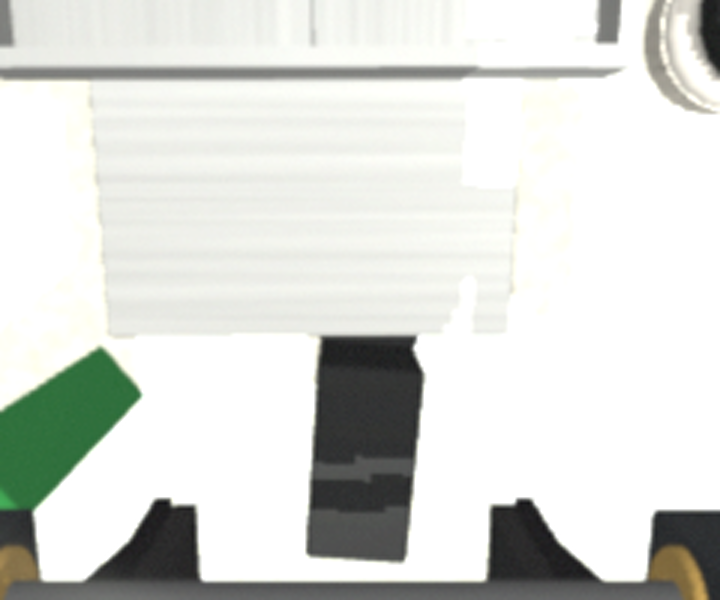

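The picture is sharp now. Full-frame pixels: prop top corners (316,184), (351,185), (345,247) and (312,245); lip end corners (246,171) and (378,170); end wall at v≈84.

Run:
```python
from h import *
import json
np.set_printoptions(precision=4,suppress=True)
s=json.load(open('w2.json'));w=cam('wrist',s);t=cam('top')
for a,b in [((316,184),(452,230.8)),((351.3,185.3),(452,216.2)),((345.3,247.3),(482.5,216.2)),((312.3,245),(482.5,231.2))]: print(back(w,a,.13),tri(w,a,t,b))
for a,b in [((246,171.3),(395+217/4,190+297/4)),((378.3,170),(395+199/4,190+55/4))]: print('lip',back(w,a,.115),tri(w,a,t,b))
```

```text
[ 0.5245 -0.106   0.13  ] [ 0.5244 -0.1104  0.1075]
[ 0.5491 -0.1056  0.13  ] [ 0.5476 -0.1053  0.1294]
[ 0.5483 -0.1527  0.13  ] [ 0.5481 -0.1556  0.1239]
[ 0.5238 -0.1521  0.13  ] [ 0.5234 -0.1548  0.1237]
lip [ 0.472  -0.1023  0.115 ] [ 0.4694 -0.1043  0.1056]
lip [ 0.5699 -0.0962  0.115 ] [ 0.5672 -0.0942  0.1286]
```

Prop centre is at (0.5365,-0.129) with its x axis along about -90°. The tray x axis points at about -86.5°, and the lip point is at about (0.520,-0.077). Now I'll grasp the prop.

```bash
python3 -m creep '[{"twist":[0,0,-0.05],"travel":[4,5,-5],"hand":60},{"twist":[0,0,-0.05],"travel":[4,5,-30],"hand":60},{"twist":[0,0,-0.05],"travel":[4,5,-55],"hand":60},{"twist":[0,0,-0.05],"travel":[4,5,-71],"hand":60},{"twist":[0,0,-0.05],"travel":[4,5,-71],"hand":60},{"twist":[0,0,-0.05],"travel":[4,5,-71],"hand":20},{"twist":[0,0,-0.05],"travel":[4,5,-71],"hand":20},{"twist":[0,0,-0.05],"travel":[4,5,-71],"hand":20},{"twist":[0,0,-0.05],"travel":[4,5,-71],"hand":20},{"twist":[0,0,-0.05],"travel":[4,5,-71],"hand":20}]'
```

```text
clock: 3.0
tcp_pos: [0.5357, -0.1322, 0.2693]
orientation: [0.0, 0.706, 0.708, 0.0]
contact_force: [-0.7, -0.2, 1.4]
finger_gap: 0.028
grasp_force: 0.1
```

```bash
python3 -m creep '[{"twist":[0,0,0],"travel":[0,0,0],"hand":15},{"twist":[0,0,0],"travel":[0,0,0],"hand":15},{"twist":[0,0,0],"travel":[0,0,0],"hand":15},{"twist":[0,0,0],"travel":[0,0,2],"hand":15},{"twist":[0,0,0],"travel":[0,0,2],"hand":15}]'
```

```text
clock: 3.5
tcp_pos: [0.5352, -0.1322, 0.2703]
orientation: [-0.001, 0.706, 0.709, -0.0]
contact_force: [-0.4, -0.4, -2.4]
finger_gap: 0.0257
grasp_force: 29.9
```

```bash
python3 -m creep '[{"twist":[0,0,0],"travel":[0,-6,0],"hand":15},{"twist":[0,0,0],"travel":[0,-16,0],"hand":15},{"twist":[0,0,0],"travel":[0,-28,0],"hand":15},{"twist":[0,0,0],"travel":[0,-42,0],"hand":15},{"twist":[0,0,0],"travel":[0,-56,0],"hand":15},{"twist":[0,0,0],"travel":[0,-70,0],"hand":15},{"twist":[0,0,0],"travel":[0,-84,0],"hand":15},{"twist":[0,0,0],"travel":[0,-96,0],"hand":15},{"twist":[0,0,0],"travel":[0,-104,0],"hand":15},{"twist":[0,0,0],"travel":[0,-108,0],"hand":15},{"twist":[0,0,0],"travel":[0,-108,0],"hand":15},{"twist":[0,0,0],"travel":[0,-108,0],"hand":15}]'
```

```text
clock: 4.7
tcp_pos: [0.5357, -0.2395, 0.2708]
orientation: [-0.0, 0.705, 0.709, 0.0]
contact_force: [0.4, 0.8, -2.2]
finger_gap: 0.0256
grasp_force: 29.9
```

```bash
python3 -m creep '[{"twist":[0,0,0],"travel":[0,0,-1],"hand":15},{"twist":[0,0,0],"travel":[0,0,-2],"hand":15},{"twist":[0,0,0],"travel":[0,0,-2],"hand":15}]'
```

```text
clock: 5.0
tcp_pos: [0.5358, -0.2395, 0.2692]
orientation: [-0.0, 0.705, 0.709, 0.0]
contact_force: [-0.8, 1.6, 1.7]
finger_gap: 0.0262
grasp_force: 29.9
```

```bash
python3 -m creep '[{"twist":[0,0,0],"travel":[0,0,0],"hand":40},{"twist":[0,0,0],"travel":[0,0,0],"hand":50},{"twist":[0,0,0],"travel":[0,0,0],"hand":55},{"twist":[0,0,0],"travel":[0,0,0],"hand":55},{"twist":[0,0,0],"travel":[0,0,20],"hand":55},{"twist":[0,0,0],"travel":[0,0,60],"hand":55},{"twist":[0,0,0],"travel":[0,0,90],"hand":55},{"twist":[0,0,0.05],"travel":[0,0,90],"hand":0},{"twist":[0,0,0.055],"travel":[0,0,90],"hand":0},{"twist":[0,0,0.055],"travel":[0,0,90],"hand":0},{"twist":[0,0,0.055],"travel":[0,0,90],"hand":0},{"twist":[0,0,0.055],"travel":[0,0,90],"hand":0}]'
python3 - <<'E'
from h import *
s=bot.state();print(s['tcp_pos'],s['contact_force'])
a=bot.get_image('top')[:,:,::-1];cv2.imwrite('pics/t2.png',a)
b=bot.get_image('scene')[:,:,::-1];cv2.imwrite('pics/s2.png',b)
cv2.imwrite('pics/m2.png',np.vstack([cv2.resize(a[130:350,230:590],(720,440)),]))
E
```

```text
clock: 6.2
tcp_pos: [0.5354, -0.2402, 0.3579]
orientation: [-0.001, 0.686, 0.728, -0.0]
contact_force: [-0.6, -0.4, 0.2]
finger_gap: 0.0228
grasp_force: 0.0
[ 0.53539159 -0.2401797   0.35792996] [-0.58352753 -0.40593727  0.21987893]
```

View pics/s2.png

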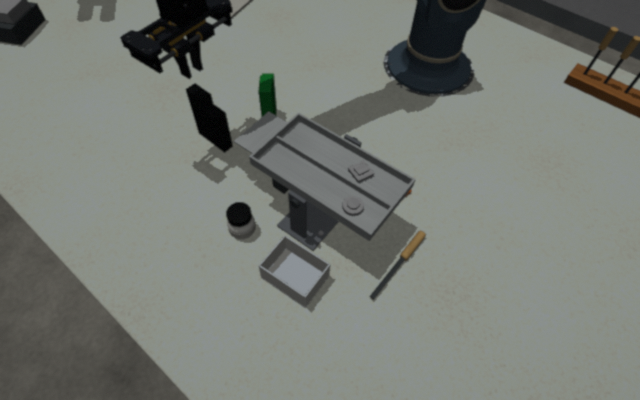

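The prop stands clear on the bench at scene (210,115), and nothing else has moved. Next I'll go above the lip with the fingers closed.

```bash
python3 -m creep '[{"twist":[0,0,0],"travel":[-4,40,0],"hand":0},{"twist":[0,0,0],"travel":[-8,80,0],"hand":0},{"twist":[0,0,0],"travel":[-12,120,0],"hand":0},{"twist":[0,0,0],"travel":[-15,150,0],"hand":0},{"twist":[0,0,0],"travel":[-15,159,-15],"hand":0},{"twist":[0,0,0],"travel":[-15,159,-40],"hand":0},{"twist":[0,0,0],"travel":[-15,159,-50],"hand":0},{"twist":[0,0,0],"travel":[-15,159,-50],"hand":0},{"twist":[0,0,0],"travel":[-15,159,-50],"hand":0}]'
```

```text
clock: 7.2
tcp_pos: [0.5209, -0.0815, 0.3091]
orientation: [0.0, 0.686, 0.727, 0.0]
contact_force: [0.2, -0.4, -0.2]
finger_gap: 0.0007
grasp_force: 0.0
```

Run:
```python
from h import *
a=bot.get_image('wrist')[:,:,::-1];cv2.imwrite('pics/w3.png',a)
```

```text
(no output)
```

View pics/w3.png

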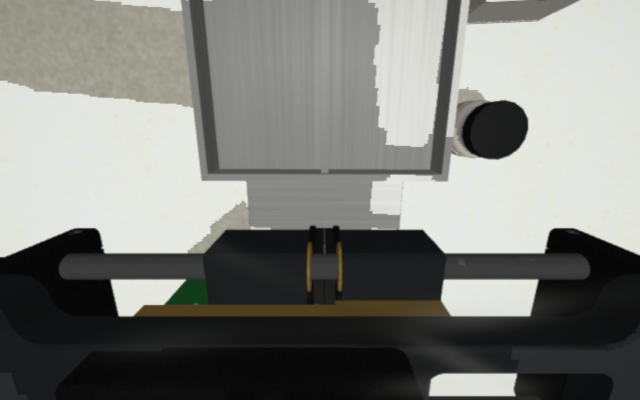

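The closed fingers (325,240) sit mid-width over the lip (247–402). Now I'll press down along the arc.

```bash
python3 -m creep '[{"twist":[0,0,0],"travel":[0,0,-6],"hand":0},{"twist":[0,0,0],"travel":[0,0,-10],"hand":0},{"twist":[0,0,0],"travel":[0,0,-13],"hand":0},{"twist":[0,0,0],"travel":[0,0,-17],"hand":0},{"twist":[0,0,0],"travel":[0,0,-22],"hand":0},{"twist":[0,0,0],"travel":[0,1,-27],"hand":0},{"twist":[0,0,0],"travel":[0,1,-32],"hand":0},{"twist":[0,0,0],"travel":[0,2,-37],"hand":0},{"twist":[0,0,0],"travel":[0,2,-42],"hand":0},{"twist":[0,0,0],"travel":[0,3,-47],"hand":0},{"twist":[0,0,0],"travel":[0,3,-51],"hand":0},{"twist":[0,0,0],"travel":[0,4,-54],"hand":0}]'
```

```text
clock: 8.45
tcp_pos: [0.5207, -0.0769, 0.2545]
orientation: [0.0, 0.686, 0.728, 0.0]
contact_force: [-0.4, 1.5, 4.7]
finger_gap: 0.0002
grasp_force: 2.1
```

```bash
cat > ok.py <<'E'
from station import bot
s=bot.state();f=s['contact_force'][2];print(round(s['clock'],2),round(s['tcp_pos'][2],4),round(f,1));raise SystemExit(f>8.5)
E
q="python3 ok.py"
python3 -m creep '[{"twist":[0,0,0],"travel":[0,0.2,-0.5],"hand":0},{"twist":[0,0,0],"travel":[0,0.2,-0.5],"hand":0}]' >/dev/null && $q &&
python3 -m creep '[{"twist":[0,0,0],"travel":[0,0.2,-0.5],"hand":0},{"twist":[0,0,0],"travel":[0,0.2,-0.5],"hand":0}]' >/dev/null && $q &&
python3 -m creep '[{"twist":[0,0,0],"travel":[0,0.2,-0.5],"hand":0},{"twist":[0,0,0],"travel":[0,0.2,-0.5],"hand":0}]' >/dev/null && $q &&
python3 -m creep '[{"twist":[0,0,0],"travel":[0,0.2,-0.5],"hand":0},{"twist":[0,0,0],"travel":[0,0.2,-0.5],"hand":0}]' >/dev/null && $q &&
python3 -m creep '[{"twist":[0,0,0],"travel":[0,0.2,-0.5],"hand":0},{"twist":[0,0,0],"travel":[0,0.2,-0.5],"hand":0}]' >/dev/null && $q &&
python3 -m creep '[{"twist":[0,0,0],"travel":[0,0.2,-0.5],"hand":0},{"twist":[0,0,0],"travel":[0,0.2,-0.5],"hand":0}]' >/dev/null && $q &&
python3 -m creep '[{"twist":[0,0,0],"travel":[0,0.2,-0.5],"hand":0},{"twist":[0,0,0],"travel":[0,0.2,-0.5],"hand":0}]' >/dev/null && $q &&
python3 -m creep '[{"twist":[0,0,0],"travel":[0,0.2,-0.5],"hand":0},{"twist":[0,0,0],"travel":[0,0.2,-0.5],"hand":0}]' >/dev/null && $q &&
python3 -m creep '[{"twist":[0,0,0],"travel":[0,0.2,-0.5],"hand":0},{"twist":[0,0,0],"travel":[0,0.2,-0.5],"hand":0}]' >/dev/null && $q &&
python3 -m creep '[{"twist":[0,0,0],"travel":[0,0.2,-0.5],"hand":0},{"twist":[0,0,0],"travel":[0,0.2,-0.5],"hand":0}]' >/dev/null && $q
```

```text
8.65 0.2543 4.7False
```

```bash
sed -i 's/SystemExit(f>8.5)/SystemExit(int(f>8.5))/' ok.py
q="python3 ok.py"
python3 -m creep '[{"twist":[0,0,0],"travel":[0,0.2,-0.5],"hand":0},{"twist":[0,0,0],"travel":[0,0.2,-0.5],"hand":0}]' >/dev/null && $q &&
python3 -m creep '[{"twist":[0,0,0],"travel":[0,0.2,-0.5],"hand":0},{"twist":[0,0,0],"travel":[0,0.2,-0.5],"hand":0}]' >/dev/null && $q &&
python3 -m creep '[{"twist":[0,0,0],"travel":[0,0.2,-0.5],"hand":0},{"twist":[0,0,0],"travel":[0,0.2,-0.5],"hand":0}]' >/dev/null && $q &&
python3 -m creep '[{"twist":[0,0,0],"travel":[0,0.2,-0.5],"hand":0},{"twist":[0,0,0],"travel":[0,0.2,-0.5],"hand":0}]' >/dev/null && $q &&
python3 -m creep '[{"twist":[0,0,0],"travel":[0,0.2,-0.5],"hand":0},{"twist":[0,0,0],"travel":[0,0.2,-0.5],"hand":0}]' >/dev/null && $q &&
python3 -m creep '[{"twist":[0,0,0],"travel":[0,0.2,-0.5],"hand":0},{"twist":[0,0,0],"travel":[0,0.2,-0.5],"hand":0}]' >/dev/null && $q &&
python3 -m creep '[{"twist":[0,0,0],"travel":[0,0.2,-0.5],"hand":0},{"twist":[0,0,0],"travel":[0,0.2,-0.5],"hand":0}]' >/dev/null && $q &&
python3 -m creep '[{"twist":[0,0,0],"travel":[0,0.2,-0.5],"hand":0},{"twist":[0,0,0],"travel":[0,0.2,-0.5],"hand":0}]' >/dev/null && $q &&
python3 -m creep '[{"twist":[0,0,0],"travel":[0,0.2,-0.5],"hand":0},{"twist":[0,0,0],"travel":[0,0.2,-0.5],"hand":0}]' >/dev/null && $q &&
python3 -m creep '[{"twist":[0,0,0],"travel":[0,0.2,-0.5],"hand":0},{"twist":[0,0,0],"travel":[0,0.2,-0.5],"hand":0}]' >/dev/null && $q &&
python3 -m creep '[{"twist":[0,0,0],"travel":[0,0.2,-0.5],"hand":0},{"twist":[0,0,0],"travel":[0,0.2,-0.5],"hand":0}]' >/dev/null && $q &&
python3 -m creep '[{"twist":[0,0,0],"travel":[0,0.2,-0.5],"hand":0},{"twist":[0,0,0],"travel":[0,0.2,-0.5],"hand":0}]' >/dev/null && $q
```

```text
8.85 0.2539 3.4
9.05 0.2532 1.9
9.25 0.2527 3.5
9.45 0.2522 2.7
9.65 0.2517 2.8
9.85 0.2512 2.2
10.05 0.2507 2.5
10.25 0.2502 3.4
10.45 0.2497 2.2
10.65 0.2492 2.1
10.85 0.2487 2.1
11.05 0.2482 2.4
```

```bash
sed -i 's/f>8.5/f>6/' ok.py
q="python3 ok.py"
python3 -m creep '[{"twist":[0,0,0],"travel":[0,0.2,-0.5],"hand":0},{"twist":[0,0,0],"travel":[0,0.2,-0.5],"hand":0}]' >/dev/null && $q &&
python3 -m creep '[{"twist":[0,0,0],"travel":[0,0.2,-0.5],"hand":0},{"twist":[0,0,0],"travel":[0,0.2,-0.5],"hand":0}]' >/dev/null && $q &&
python3 -m creep '[{"twist":[0,0,0],"travel":[0,0.2,-0.5],"hand":0},{"twist":[0,0,0],"travel":[0,0.2,-0.5],"hand":0}]' >/dev/null && $q &&
python3 -m creep '[{"twist":[0,0,0],"travel":[0,0.2,-0.5],"hand":0},{"twist":[0,0,0],"travel":[0,0.2,-0.5],"hand":0}]' >/dev/null && $q &&
python3 -m creep '[{"twist":[0,0,0],"travel":[0,0.2,-0.5],"hand":0},{"twist":[0,0,0],"travel":[0,0.2,-0.5],"hand":0}]' >/dev/null && $q &&
python3 -m creep '[{"twist":[0,0,0],"travel":[0,0.2,-0.5],"hand":0},{"twist":[0,0,0],"travel":[0,0.2,-0.5],"hand":0}]' >/dev/null && $q &&
python3 -m creep '[{"twist":[0,0,0],"travel":[0,0.2,-0.5],"hand":0},{"twist":[0,0,0],"travel":[0,0.2,-0.5],"hand":0}]' >/dev/null && $q &&
python3 -m creep '[{"twist":[0,0,0],"travel":[0,0.2,-0.5],"hand":0},{"twist":[0,0,0],"travel":[0,0.2,-0.5],"hand":0}]' >/dev/null && $q &&
python3 -m creep '[{"twist":[0,0,0],"travel":[0,0.2,-0.5],"hand":0},{"twist":[0,0,0],"travel":[0,0.2,-0.5],"hand":0}]' >/dev/null && $q &&
python3 -m creep '[{"twist":[0,0,0],"travel":[0,0.2,-0.5],"hand":0},{"twist":[0,0,0],"travel":[0,0.2,-0.5],"hand":0}]' >/dev/null && $q &&
python3 -m creep '[{"twist":[0,0,0],"travel":[0,0.2,-0.5],"hand":0},{"twist":[0,0,0],"travel":[0,0.2,-0.5],"hand":0}]' >/dev/null && $q &&
python3 -m creep '[{"twist":[0,0,0],"travel":[0,0.2,-0.5],"hand":0},{"twist":[0,0,0],"travel":[0,0.2,-0.5],"hand":0}]' >/dev/null && $q &&
python3 -m creep '[{"twist":[0,0,0],"travel":[0,0.2,-0.5],"hand":0},{"twist":[0,0,0],"travel":[0,0.2,-0.5],"hand":0}]' >/dev/null && $q &&
python3 -m creep '[{"twist":[0,0,0],"travel":[0,0.2,-0.5],"hand":0},{"twist":[0,0,0],"travel":[0,0.2,-0.5],"hand":0}]' >/dev/null && $q &&
python3 -m creep '[{"twist":[0,0,0],"travel":[0,0.2,-0.5],"hand":0},{"twist":[0,0,0],"travel":[0,0.2,-0.5],"hand":0}]' >/dev/null && $q &&
python3 -m creep '[{"twist":[0,0,0],"travel":[0,0.2,-0.5],"hand":0},{"twist":[0,0,0],"travel":[0,0.2,-0.5],"hand":0}]' >/dev/null && $q &&
python3 -m creep '[{"twist":[0,0,0],"travel":[0,0.2,-0.5],"hand":0},{"twist":[0,0,0],"travel":[0,0.2,-0.5],"hand":0}]' >/dev/null && $q &&
python3 -m creep '[{"twist":[0,0,0],"travel":[0,0.2,-0.5],"hand":0},{"twist":[0,0,0],"travel":[0,0.2,-0.5],"hand":0}]' >/dev/null && $q &&
python3 -m creep '[{"twist":[0,0,0],"travel":[0,0.2,-0.5],"hand":0},{"twist":[0,0,0],"travel":[0,0.2,-0.5],"hand":0}]' >/dev/null && $q &&
python3 -m creep '[{"twist":[0,0,0],"travel":[0,0.2,-0.5],"hand":0},{"twist":[0,0,0],"travel":[0,0.2,-0.5],"hand":0}]' >/dev/null && $q
```

```text
11.25 0.2477 2.6
11.45 0.2472 2.3
11.65 0.2467 2.7
11.85 0.2462 2.5
12.05 0.2457 1.3
12.25 0.2452 2.0
12.45 0.2447 2.0
12.65 0.2442 2.2
12.85 0.2437 2.2
13.05 0.2432 1.8
13.25 0.2427 1.9
13.45 0.2422 2.4
13.65 0.2417 1.2
13.85 0.2412 2.7
14.05 0.2407 2.2
14.25 0.2402 2.2
14.45 0.2397 2.7
14.65 0.2392 2.5
14.85 0.2389 3.7
15.05 0.2386 6.8
```

Stop found. I'll load it gently to about 15 N.

```bash
python3 -m creep '[{"twist":[0,0,0],"travel":[0,0,0],"hand":0},{"twist":[0,0,0],"travel":[0,0,-0.4],"hand":0},{"twist":[0,0,0],"travel":[0,0,-0.4],"hand":0}]'
```

```text
clock: 15.35
tcp_pos: [0.5206, -0.0707, 0.2385]
orientation: [0.0, 0.686, 0.728, -0.0]
contact_force: [-4.3, -2.4, 9.4]
finger_gap: 0.0006
grasp_force: 4.7
```

```bash
python3 -m creep '[{"twist":[0,0,0],"travel":[0,0,-0.4],"hand":0},{"twist":[0,0,0],"travel":[0,0,-0.4],"hand":0},{"twist":[0,0,0],"travel":[0,0,-0.4],"hand":0}]'
```

```text
clock: 15.65
tcp_pos: [0.5206, -0.0706, 0.2384]
orientation: [0.0, 0.686, 0.728, -0.0]
contact_force: [-4.2, -3.2, 10.7]
finger_gap: 0.0004
grasp_force: 5.7
```

```bash
python3 -m creep '[{"twist":[0,0,0],"travel":[0,0,-0.4],"hand":0},{"twist":[0,0,0],"travel":[0,0,-0.7],"hand":0},{"twist":[0,0,0],"travel":[0,0,-0.7],"hand":0},{"twist":[0,0,0],"travel":[0,0,-0.7],"hand":0},{"twist":[0,0,0],"travel":[0,0,-0.7],"hand":0}]'
python3 - <<'E'
from h import *
a=bot.get_image('wrist')[:,:,::-1];b=bot.get_image('scene')[90:250,210:430,::-1]
a=cv2.resize(a[:250,150:510],(560,389));b=cv2.resize(b,(560,407))
a=cv2.resize(a,(400,278));b=cv2.resize(b,(400,278))
cv2.imwrite('pics/m3.png',cv2.resize(np.hstack([a,b]),(800,278)))
s=bot.state();print(s['contact_force'],s['tcp_pos'])
E
```

```text
clock: 16.15
tcp_pos: [0.5206, -0.0705, 0.2382]
orientation: [0.0, 0.686, 0.728, -0.001]
contact_force: [-5.2, -4.5, 15.0]
finger_gap: 0.0005
grasp_force: 7.7
[-5.74379066 -3.19096292 16.84195576] [ 0.52060433 -0.07055153  0.23819616]
```

View pics/m3.png

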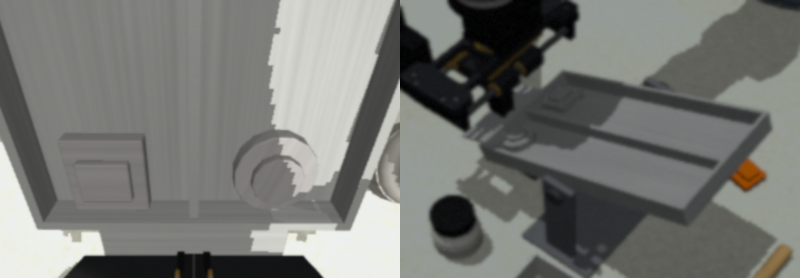

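Both inserts lie against the lip end wall: the square at left (105,170) and the round at right (275,170). The force is about 16 N. I'll hold briefly, then ease back slowly along the arc.

```bash
python3 -m creep '[{"twist":[0,0,0],"travel":[0,0,0.2],"hand":0},{"twist":[0,0,0],"travel":[0,0,0.2],"hand":0},{"twist":[0,0,0],"travel":[0,0,0.2],"hand":0},{"twist":[0,0,0],"travel":[0,0,0.2],"hand":0},{"twist":[0,0,0],"travel":[0,0,0.2],"hand":0},{"twist":[0,0,0],"travel":[0,0,0.2],"hand":0},{"twist":[0,0,0],"travel":[0,0,0.2],"hand":0},{"twist":[0,0,0],"travel":[0,0,0.2],"hand":0}]'
python3 -m creep '[{"twist":[0,0,0],"travel":[0,0,0.5],"hand":0},{"twist":[0,0,0],"travel":[0,0,1],"hand":0},{"twist":[0,0,0],"travel":[0,-0.3,2],"hand":0},{"twist":[0,0,0],"travel":[0,-0.7,3],"hand":0},{"twist":[0,0,0],"travel":[0,-1,4],"hand":0},{"twist":[0,0,0],"travel":[0,-1.4,5.5],"hand":0},{"twist":[0,0,0],"travel":[0,-2,7],"hand":0},{"twist":[0,0,0],"travel":[0,-2.5,8.5],"hand":0},{"twist":[0,0,0],"travel":[0,-3,10],"hand":0},{"twist":[0,0,0],"travel":[0,-3.5,11.5],"hand":0},{"twist":[0,0,0],"travel":[0,-4,13],"hand":0}]'
```

```text
clock: 17.05
tcp_pos: [0.5206, -0.0706, 0.2382]
orientation: [0.0, 0.686, 0.728, -0.001]
contact_force: [-4.7, -3.5, 13.8]
finger_gap: 0.0002
grasp_force: 7.1
clock: 18.15
tcp_pos: [0.5207, -0.0746, 0.2502]
orientation: [0.0, 0.686, 0.728, 0.0]
contact_force: [-0.5, -2.0, 2.3]
finger_gap: 0.0004
grasp_force: 1.3
```

```bash
python3 -m creep '[{"twist":[0,0,0],"travel":[0,-0.4,1.5],"hand":0},{"twist":[0,0,0],"travel":[0,-0.8,3],"hand":0},{"twist":[0,0,0],"travel":[0,-1.2,4.5],"hand":0},{"twist":[0,0,0],"travel":[0,-1.6,6],"hand":0},{"twist":[0,0,0],"travel":[0,-2,7.5],"hand":0},{"twist":[0,0,0],"travel":[0,-2.3,9],"hand":0},{"twist":[0,0,0],"travel":[0,-2.6,10.5],"hand":0},{"twist":[0,0,0],"travel":[0,-2.9,12],"hand":0},{"twist":[0,0,0],"travel":[0,-3.2,13.5],"hand":0},{"twist":[0,0,0],"travel":[0,-3.5,15],"hand":0},{"twist":[0,0,0],"travel":[0,-3.8,16.5],"hand":0},{"twist":[0,0,0],"travel":[0,-4,18],"hand":0}]'
python3 -m creep '[{"twist":[0,0,0],"travel":[0,-0.2,1.5],"hand":0},{"twist":[0,0,0],"travel":[0,-0.4,3],"hand":0},{"twist":[0,0,0],"travel":[0,-0.6,4.5],"hand":0},{"twist":[0,0,0],"travel":[0,-0.8,6],"hand":0},{"twist":[0,0,0],"travel":[0,-1,7.5],"hand":0},{"twist":[0,0,0],"travel":[0,-1.2,9],"hand":0},{"twist":[0,0,0],"travel":[0,-1.3,10.5],"hand":0},{"twist":[0,0,0],"travel":[0,-1.4,12],"hand":0},{"twist":[0,0,0],"travel":[0,-1.5,13.5],"hand":0},{"twist":[0,0,0],"travel":[0,-1.6,15],"hand":0},{"twist":[0,0,0],"travel":[0,-1.7,16.5],"hand":0},{"twist":[0,0,0],"travel":[0,-1.7,16.5],"hand":0}]'
```

```text
clock: 19.35
tcp_pos: [0.5206, -0.0785, 0.2681]
orientation: [0.0, 0.686, 0.728, 0.0]
contact_force: [0.8, -2.4, 2.3]
finger_gap: 0.0001
grasp_force: 1.2
clock: 20.55
tcp_pos: [0.5205, -0.0803, 0.2846]
orientation: [-0.0, 0.686, 0.728, -0.0]
contact_force: [1.4, -1.9, 2.3]
finger_gap: 0.0007
grasp_force: 1.0
```

Still in contact, with 12.5 mm left to go. I'll do that slower.

```bash
python3 -m creep '[{"twist":[0,0,0],"travel":[0,-0.1,1],"hand":0},{"twist":[0,0,0],"travel":[0,-0.2,2],"hand":0},{"twist":[0,0,0],"travel":[0,-0.2,3],"hand":0},{"twist":[0,0,0],"travel":[0,-0.3,4],"hand":0},{"twist":[0,0,0],"travel":[0,-0.3,5],"hand":0},{"twist":[0,0,0],"travel":[0,-0.3,6],"hand":0},{"twist":[0,0,0],"travel":[0,-0.3,7],"hand":0},{"twist":[0,0,0],"travel":[0,-0.3,8],"hand":0},{"twist":[0,0,0],"travel":[0,-0.3,9],"hand":0},{"twist":[0,0,0],"travel":[0,-0.3,10],"hand":0},{"twist":[0,0,0],"travel":[0,-0.3,10.5],"hand":0},{"twist":[0,0,0],"travel":[0,-0.3,11],"hand":0}]'
python3 -m creep '[{"twist":[0,0,0],"travel":[0,0,0.5],"hand":0},{"twist":[0,0,0],"travel":[0,0,1],"hand":0},{"twist":[0,0,0],"travel":[0,0,1.5],"hand":0},{"twist":[0,0,0],"travel":[0,0,2],"hand":0},{"twist":[0,0,0],"travel":[0,0,2.5],"hand":0},{"twist":[0,0,0],"travel":[0,0,3],"hand":0},{"twist":[0,0,0],"travel":[0,0,3.5],"hand":0},{"twist":[0,0,0],"travel":[0,0,4],"hand":0},{"twist":[0,0,0],"travel":[0,0,4],"hand":0}]'
```

```text
clock: 21.75
tcp_pos: [0.5205, -0.0806, 0.2955]
orientation: [-0.0, 0.686, 0.728, -0.0]
contact_force: [-0.5, -2.3, 2.0]
finger_gap: 0.0001
grasp_force: 0.9
clock: 22.65
tcp_pos: [0.5206, -0.0805, 0.2995]
orientation: [-0.0, 0.686, 0.728, 0.0]
contact_force: [0.1, -0.4, 1.4]
finger_gap: 0.0003
grasp_force: 0.0
```

```bash
python3 -m creep '[{"twist":[0,0,0],"travel":[0,0,1],"hand":0},{"twist":[0,0,0],"travel":[0,0,2],"hand":0},{"twist":[0,0,0],"travel":[0,0,4],"hand":0},{"twist":[0,0,0],"travel":[0,0,10],"hand":0},{"twist":[0,0,0],"travel":[0,0,30],"hand":0},{"twist":[0,0,0],"travel":[0,0,60],"hand":0},{"twist":[0,0,0],"travel":[0,0,90],"hand":0},{"twist":[0,0,0],"travel":[0,-40,110],"hand":0},{"twist":[0,0,0],"travel":[0,-85,110],"hand":0},{"twist":[0,0,0],"travel":[0,-130,110],"hand":0},{"twist":[0,0,0],"travel":[0,-170,110],"hand":0},{"twist":[0,0,0],"travel":[0,-180,110],"hand":0}]'
python3 - <<'E'
from h import *
s=bot.state();print(s['contact_force'],s['tcp_pos'])
a=bot.get_image('top')[130:350,220:590,::-1];b=bot.get_image('scene')[70:310,180:440,::-1]
cv2.imwrite('pics/m4.png',np.hstack([cv2.resize(a,(450,268)),cv2.resize(b,(290,268))]))
E
```

```text
clock: 23.85
tcp_pos: [0.5193, -0.2664, 0.4095]
orientation: [0.001, 0.689, 0.725, -0.001]
contact_force: [0.3, 0.3, -0.9]
finger_gap: 0.0001
grasp_force: 0.0
[ 0.28717714  0.34627604 -0.93470759] [ 0.51933345 -0.26641175  0.40953714]
```

View pics/m4.png

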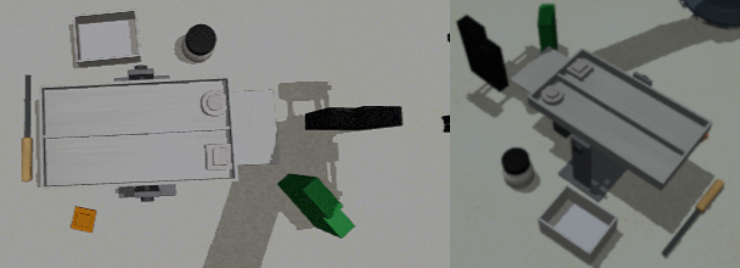

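The tray is level and both inserts are at the lip end, at (213,103) and (217,157). The prop stands clear at (355,118), and the jar, tub and file have not moved. Handing in.

```bash
python3 -m creep '[{"twist":[0,0,0],"travel":[0,0,0],"hand":0},{"twist":[0,0,0],"travel":[0,0,0],"hand":0},{"twist":[0,0,0],"travel":[0,0,0],"hand":0}]'; python3 -c "from station import bot;print(bot.job_done())"
```

```text
clock: 24.25
tcp_pos: [0.5209, -0.2587, 0.4098]
orientation: [0.0, 0.685, 0.729, 0.0]
contact_force: [1.1, 0.2, 0.2]
finger_gap: 0.0005
grasp_force: 0.0
the job is handed in; nothing more can be done
None
```

The job is handed in at about 24 s, with no verdict returned: the prop was drawn out about 108 mm and stands clear, the lip was held on its stop at about 14–17 N, both inserts reached the lip end, and the tray was eased back to level with the jar, tub and file unmoved in the last picture.

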